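# Slide the top tile off the pile onto the reading stage

## Robot

A 7-joint arm with a two-finger parallel gripper is mounted at the origin on a cart in front of the work surface, level with it; the furniture and walls round the work are solid. World frame = base frame: x ahead of the robot, y to its left, z up, the work surface at z = 0. Lengths are in m, angles in rad, forces in N, time in s.
With the tool pointing down it reaches from about 0.4 to 0.9 m from the base axis. Payload 5.5 kg.
Tool frame: the origin (TCP) lies midway between the tips of the shut fingers; the grasp point (between the pads) lies 19 mm behind it; z points along the fingers, x is the direction in which the jaws open and shut, and the axes are right-handed (so a half turn about z gives the same grasp; the last joint's range is limited). The gripper opens to 85 mm and grips with 20 to 120 N. Pads are 22 mm wide; open, the fingers measure 114 mm over their backs; the gripper's body (76 mm by 85 mm) begins 54 mm behind the grasp point. The pads swing forward as they close: fully open they stand 13 mm farther back than shut.
Start: joints at [-1.042, 0.501, -0.427, 1.55, 0.221, 1.138, -0.21], TCP at [0.171, 0.627, 0.207] pointing down, gripper open.
Joint ranges: [-2.88, 2.88], [-0.31, 2.03], [-1.54, 1.56], [0.2, 2.42], [-1.41, 4.55], [0.19, 2.02], [-2.57, 2.57]. Speed limits (rad/s): [2.57, 2.57, 3.14, 3.14, 3.14, 3.14, 3.14].

## Interface

Orientations are given as a rotation vector (axis times angle).
In Python, from rig import arm, optics gives the robot as it stands.
- The arm moves only by the tool send_rows, never from a script. Its argument "deltas" is a list that holds one entry, the list of rows, each a list of 4 numbers: the shift along the tool's x, y, z in m, then the turn about the tool's z in rad. A call has exactly 8 rows; each row is the pose to reach, as a shift and turn from the pose commanded when the call began, along the tool's axes at that moment; what a row does not reach only later rows make up. A row lasts 1/10 s, in which the tool goes at most 50 mm and 8.59 degrees, less where a joint would pass 70% of its speed; a pose out of reach is approached as far as the arm can. A call with a gripper value outside its range is refused whole. "grip" is the closure, from -1 (fully open) to 1 (shut), set as the call begins (left out, the last holds). The fingers move at their own pace and stop on an object; "newtons" is the grip in N (left out, the last holds). Time passes only in rows, so rows that repeat a pose let the fingers close, or fill a call up. It gives the time, the measured TCP pose, the force and the opening at its end, in the units of the state.
- arm.state(): the state, without advancing time (a new reading comes with each control period).
- optics.read_camera(name): name is "scene" or "top" or "wrist"; returns a dict with "image" (420x560x3 uint8, blue, green, red), "z_map" (420x560 float32, m along the optical axis (not along the pixel's ray), 0 where there is no reading), "intrinsics" (3x3 intrinsics, pixels), "world_from_camera" (4x4, takes a point from camera to world coordinates); the wrist camera has in their place "T_tool_cam" (4x4, takes a point from camera to tool coordinates, whose origin is the TCP and whose axes are the tool frame's). Camera axes: x right, y up, looking along -z (the intrinsics and any distortion apply to the point x, -y, -z); pixel columns grow to the right and rows downward; lengths in m; the calibration is good to about 2 mm. A picture is of the moment at which its call begins: read the wrist's pose just before it.
- arm.hand_in(): hands the job in, once; it reports no verdict.
The state is a dict: "time": time; "joint_pos": joint angles; "joint_velocities": joint speeds; "tau": joint torques, N m; "position": TCP position; "tcp_rot": TCP orientation; "force": force on the tool from outside, world axes, zero at the start; "torque": the same for the moment, N m; "finger_gap": opening from 0.0 (shut) to 1.0 (fully open).
Only numpy, scipy, OpenCV 4.12 (cv2) and the standard library are available. Lean on these libraries where they do the work, as an engineer would, in place of code of your own. Each camera call takes 0.05 s, during which the arm holds its last target. There are 200 camera calls.

## Task

Gently slide the white tile with the dark rubber inlay off the top of the pile in the dispenser, out from under its two holding springs and along the rails onto the reading stage, until it lies flat and fully home against the blue end stop. Keep it sliding, do not lift it or force it, leave the blue tiles below where they lie, do not disturb the vial, dish and hand lens, and let go.

Things in the scene. Friction and masses are not known exactly. Their poses are not given: they have to be found in the camera images.
- dispenser: Grey and aluminium tile dispenser, fixed on the worktop, 122 (x) x 212 (y) x 51 mm high. Origin: centre of its underside. Its +y axis is the slide direction, from the pile (centre at y = -52 mm) to the reading stage; z is up. Two side rails (inner faces at x = +-51.5 mm, tops at z = 27 mm) run its whole length.
- rear_wall (a point): Middle of the inner top edge of the wall behind the pile, 40 mm high (dispenser y = -99 mm); it bars the white tile's rear edge. Two thin dark sprung arms hinged on it (lugs 51 mm high) press with black feet on the white tile at dispenser x = +-43, y = -63 mm, about 4 N each; between them 74 mm are bare. They drop onto the next tile by themselves once the white one has moved some 35 mm.
- stage_edge (a point): Middle of the stage's near edge, on its top (dispenser y = -1 mm, z = 21.5 mm). The stage is level and runs from here to the end stop; a 6 mm gap parts it from the pile. It lies 2.5 mm lower than the underside of the white tile in the pile (24 mm), so the tile's top sinks from z = 32 to 29.5 mm (inlay 0.6 mm more) as it crosses over.
- stop_face (a point): Foot of the blue rigid end stop's face, in the middle (dispenser y = 95 mm, z = 21.5 mm); the stop's top is at z = 27 mm.
- home (a point): The place of the white tile's centre when fully home: flat on the stage and against the end stop (dispenser x = 0, y = 50, z = 25.5 mm); axes as the dispenser's.
- tile_top_c (a point): Centre (half-way up) of the loose white tile on the pile: 100 (x) x 90 (y) x 8 mm, 0.11 to 0.22 kg, axes as the dispenser's. In its top a dark rubber inlay, 64 x 78 mm, 0.6 mm proud (friction 1); else slippery (0.22): under the springs it takes 4 N sideways plus a quarter of what presses down. Pressing with 10 to 15 N drags it; over 25 N from the fingers is too much. Travel 102 mm.
- tile_middle_c (a point): Centre of the blue glazed tile directly under the white one: same size, loose, held by nothing but friction. It must stay where it is.
- tile_bottom_c (a point): Centre of the lowest blue glazed tile: same size, loose; it must stay where it is.
- vial_c (a point): Centre of a loose glass sample vial with red cap standing behind the dispenser, 33 mm across, 78 mm high. Bystander.
- dish_c (a point): Centre of a loose round aluminium dish with lid behind the dispenser, 61 mm across, 26 mm high. Bystander.
- lens_c (a point): Centre of a loose hand lens with black handle lying in front of the dispenser, 45 x 108 x 9 mm. Bystander.
Things that resemble listed ones, but are neither listed nor needed, are in the scene too. Leave any green or orange look-alike of the part that bears tile_top_c alone.

How it is judged:
By the outcome, as a careful person would: the job done as asked, in the order asked, and still so for the second after the job is handed in, with the robot touching nothing.
It also fails if it takes over 51 s, if anything falls off the work surface, if the arm or the gripper's body presses on something with over 40 N, if the wrist force passes 120 N, or if a joint passes its speed limit or range.

## Working session

There is one attempt and no reset: what is moved stays moved. The work goes in short steps, Python scripts to look and compute and a tool call to move; the robot and the scene stay as the last step left them, time stands still between calls to the robot, and variables do not carry over. Pictures are saved under pics/ and viewed, about 8 in all and at most 12, crops included, and the job is handed in when it is done.

Besides the shell and the picture viewer there is one more tool, called as name(argument=value, ...), one argument or row to a line, values as JSON. send_rows: Moves the arm, as the interface text tells. Its arguments: {"type":"object","properties":{"deltas":{"type":"array"},"grip":{"type":"number"},"newtons":{"type":"number"}},"required":["deltas"]}

```bash
mkdir -p pics; ls
cat > h.py <<'E'
import numpy as np, cv2
from rig import arm, optics
from scipy.spatial.transform import Rotation as R
def shot(n,f):
    s=arm.state(); d=optics.read_camera(n); cv2.imwrite('pics/'+f+'.png',d['image'])
    if n=='wrist':
        T=np.eye(4);T[:3,:3]=R.from_rotvec(s['tcp_rot']).as_matrix();T[:3,3]=s['position']
        d['world_from_camera']=T@d['T_tool_cam']
    K=d['intrinsics'];z=d['z_map'];v,u=np.mgrid[:420,:560]
    P=np.stack([(u-K[0,2])/K[0,0]*z,-(v-K[1,2])/K[1,1]*z,-z],-1)
    W=d['world_from_camera']; d['P']=P@W[:3,:3].T+W[:3,3]
    np.savez(''+f,P=d['P'],im=d['image'],W=W,K=K)
    return d
E
python3 - <<'E'
from h import *
a=shot('scene','s0');b=shot('top','t0')
cv2.imwrite('pics/both.png',cv2.resize(np.vstack([a['image'],b['image']]),None,fx=.71,fy=.71)) 
s=arm.state();print(s['position'],s['tcp_rot'],s['force'],s['finger_gap'],s['time'])
E
```

```text
pics
[0.17060479 0.62653393 0.20587874] [ 2.49533776e+00  1.90700099e+00 -2.19002985e-03] [-1.61923138 -0.28946279  0.43257481] 1.0029042393109455 0.1
```

View pics/t0.png

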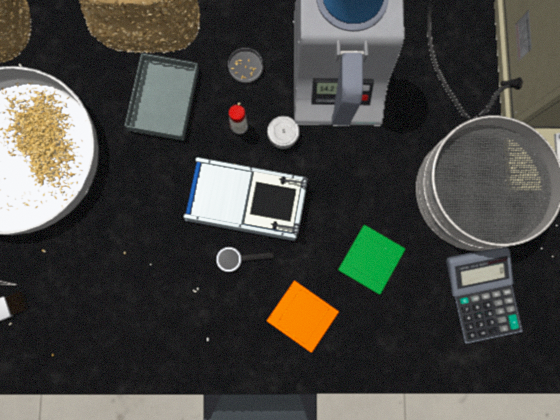

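View pics/s0.png

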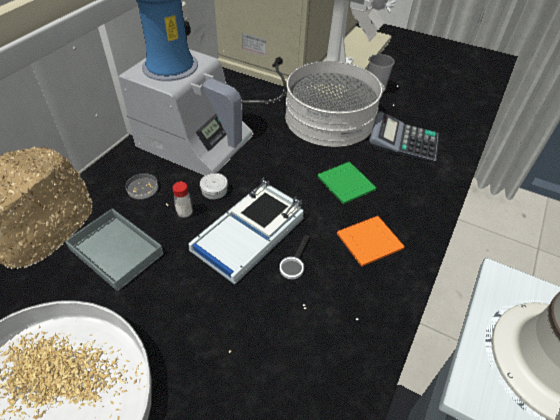

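Top view: the white tile with dark inlay sits at about (275,203) in the dispenser, and the blue stop is at about (191,186). Look-alikes are green (371,259), orange (303,316) and the grey tray (162,97); I choose (275,203). Vial (238,118), dish (283,131) and lens (229,259) are the bystanders.

Run:
```python
import numpy as np,cv2
for f in('t0','s0'):
    d=np.load(f+'.npz');P=d['P'];im=d['im'].astype(int)
    x,y,z=P[...,0],P[...,1],P[...,2]
    hsv=cv2.cvtColor(d['im'],cv2.COLOR_BGR2HSV)
    roi=np.zeros(z.shape,bool)
    if f=='t0': roi[150:245,180:312]=1
    else: roi[175:285,185:310]=1
    m=roi&(hsv[...,2]<70)&(z>.02)&(z<.045)
    n,l,st,c=cv2.connectedComponentsWithStats(m.astype(np.uint8))
    k=1+st[1:,4].argmax();q=P[l==k];r=cv2.minAreaRect((q[:,:2]*1000).astype(np.float32))
    print(f,'inlay',r,np.median(q[:,2]),len(q))
    m=roi&(hsv[...,1]>130)&(hsv[...,0]>95)&(hsv[...,0]<130)&(z>.015)
    q=P[m];print('stop',cv2.minAreaRect((q[:,:2]*1000).astype(np.float32)),np.median(q[:,2]))
    m=roi&(z>.012)&(z<.06);q=P[m];print('disp',cv2.minAreaRect((q[:,:2]*1000).astype(np.float32)))
    if f=='t0':
        for n_,(u,v) in dict(vial=(237,112),dish=(283,131),lens=(229,259),lensh=(260,256)).items(): print(n_,P[v,u].round(3))
        c=cv2.resize(d['im'][150:245,180:312],None,fx=5,fy=5,interpolation=2);cv2.imwrite('pics/crop.png',c)
```

```text
t0 inlay ((570.885986328125, -26.623432159423828), (73.57260131835938, 60.56049728393555), 79.42192840576172) 0.03266299250485294 1243
stop ((505.2263488769531, 78.62732696533203), (285.5356140136719, 61.574737548828125), 25.441469192504883) 0.02682049357455185
disp ((578.3545532226562, 24.178787231445312), (213.12469482421875, 118.7116470336914), 79.64442443847656)
vial [0.725 0.039 0.078]
dish [ 0.708 -0.046  0.027]
lens [0.465 0.055 0.007]
lensh [ 0.47  -0.003  0.01 ]
s0 inlay ((571.214111328125, -25.362220764160156), (75.80425262451172, 60.30498123168945), 80.1758804321289) 0.03087184676163024 781
stop ((478.18267822265625, 274.3594970703125), (140.87240600585938, 600.6866455078125), 29.01140594482422) 0.02374370896138206
disp ((633.7760009765625, 16.781333923339844), (213.4539337158203, 230.27755737304688), 79.90058898925781)
```

View pics/crop.png

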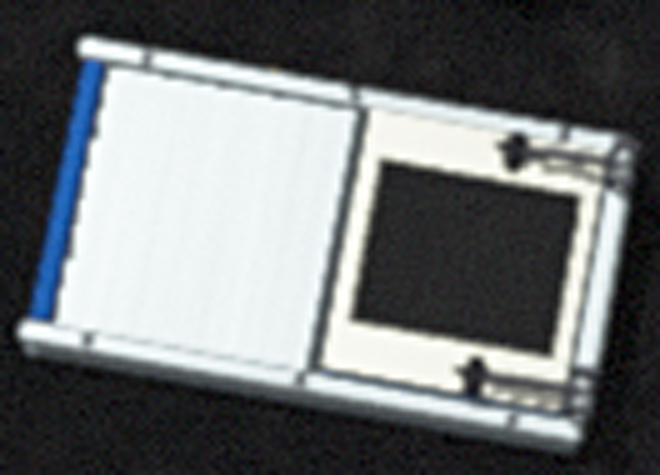

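The crop confirms it: white tile with dark inlay between the two sprung arms, and a bare stage with the blue stop on the left. Both cameras agree on the inlay: centre (0.571, -0.026), top at 0.0327 (expected 0.0326), 79.7° slide heading.

```bash
cat >> h.py <<'E'
D=np.array([.1788,.9839,0]);L=np.array([.9839,-.1788,0]);C=np.array([.5785,.0245,0])
def rel():
    s=arm.state();p=s['position']-C;F=s['force']
    print('t',s['time'],'disp x,y,z mm',(np.array([p@L,p@D,p[2]])*1e3).round(1),'F lat,slide,z',np.round([F@L,F@D,F[2]],1),'gap',round(s['finger_gap'],2))
    return s
E
python3 - <<'E'
from h import *
s=rel();M=R.from_rotvec(s['tcp_rot']).as_matrix();print(M.round(3))
print(M.T@(np.r_[.570,-.027,.2]-s['position']))
b=np.load('t0.npz');P=b['P']
x,y,z=(P[...,i] for i in range(3));m=(z>.12)
print('high stuff near path', [ (round(float(y[m&(y>a)&(y<=a+.1)&(x<.8)].max(initial=9e-9)),2), round(float(x[m&(y>a)&(y<a+.1)].min(initial=9)),3)) for a in np.arange(-.3,.6,.1)])
E
```

```text
t 0.1 disp x,y,z mm [-509.   519.4  205.9] F lat,slide,z [-1.5 -0.6  0.4] gap 1.0
[[ 0.263  0.965 -0.001]
 [ 0.965 -0.263 -0.002]
 [-0.002 -0.    -1.   ]]
[-0.52570963  0.55699333  0.00674582]
high stuff near path [(0.0, 0.786), (0.0, 0.706), (0.0, 0.39), (0.0, 9.0), (0.0, 0.879), (0.0, 0.879), (0.0, 0.897), (0.0, 0.888), (0.0, 9.0)]
```

send_rows(
  deltas=[
    [[-0.03, 0.032, 0, 0], [-0.06, 0.064, 0, 0], [-0.09, 0.096, 0, 0], [-0.12, 0.127, 0, -0.02], [-0.15, 0.159, 0, -0.04], [-0.18, 0.191, 0, -0.06], [-0.21, 0.222, 0, -0.085], [-0.24, 0.254, 0, -0.085]],
  ],
  grip=1,
  newtons=60,
)

```text
time: 0.9
position: [0.3531, 0.3271, 0.2066]
tcp_rot: [-2.412, -2.013, 0.001]
force: [0.3, 0.3, -0.3]
finger_gap: -0.003
```

Run:
```python
from h import *
s=rel();M=R.from_rotvec(s['tcp_rot']).as_matrix();print(M.round(3),s['position'])
print(M.T@(np.r_[.570,-.027,.1]-s['position']))
```

```text
t 0.9 disp x,y,z mm [-275.8  257.4  206.6] F lat,slide,z [ 0.3  0.4 -0.3] gap -0.0
[[ 0.179  0.984 -0.   ]
 [ 0.984 -0.179 -0.   ]
 [-0.    -0.    -1.   ]] [0.35314359 0.32708769 0.20660865]
[-0.30954286  0.27674203  0.10661737]
```

send_rows(
  deltas=[
    [[-0.035, 0.031, 0, 0], [-0.07, 0.062, 0, 0], [-0.105, 0.093, 0, 0], [-0.14, 0.124, 0, 0], [-0.17, 0.155, 0.01, 0], [-0.2, 0.185, 0.02, 0], [-0.23, 0.215, 0.03, 0], [-0.26, 0.245, 0.04, 0]],
  ],
)

```text
time: 1.7
position: [0.5475, 0.0275, 0.1661]
tcp_rot: [-2.413, -2.012, 0.001]
force: [-0.1, 1.0, -0.4]
finger_gap: -0.001
```

Run:
```python
from h import *
s=rel()
```

```text
t 1.7 disp x,y,z mm [-31.1  -2.6 166.1] F lat,slide,z [-0.2  1.  -0.4] gap -0.0
```

send_rows(
  deltas=[
    [[-0.018, 0.01, 0.02, 0], [-0.036, 0.02, 0.04, 0], [-0.049, 0.031, 0.06, 0], [-0.049, 0.031, 0.08, 0], [-0.049, 0.031, 0.095, 0], [-0.049, 0.031, 0.1, 0], [-0.049, 0.031, 0.1, 0], [-0.049, 0.031, 0.1, 0]],
  ],
)

```text
time: 2.5
position: [0.5692, -0.0241, 0.0675]
tcp_rot: [2.412, 2.013, 0.001]
force: [-0.5, -0.1, 1.1]
finger_gap: -0.004
```

Run:
```python
from h import *
s=rel();shot('wrist','w1')
```

```text
t 2.5 disp x,y,z mm [ -0.5 -49.4  67.5] F lat,slide,z [-0.4 -0.1  1.1] gap -0.0
```

View pics/w1.png

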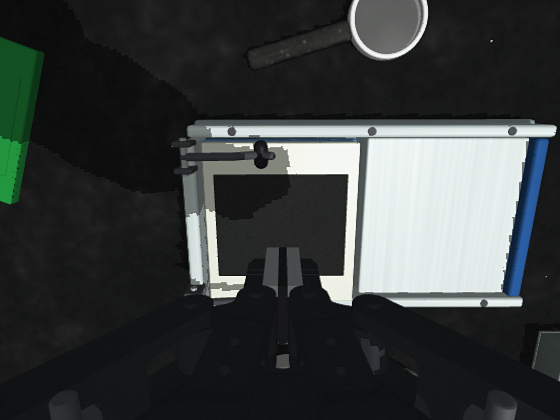

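The wrist view shows the shut fingertips at (283,250) above the middle of the inlay (cols 217–348), clear of the springs. Next I descend to just above it.

send_rows(
  deltas=[
    [[0, 0, 0.01, 0], [-0.001, 0, 0.02, 0], [-0.001, 0, 0.026, 0], [-0.001, 0, 0.029, 0], [-0.001, 0, 0.031, 0], [-0.001, 0, 0.031, 0], [-0.001, 0, 0.031, 0], [-0.001, 0, 0.031, 0]],
  ],
)

```text
time: 3.35
position: [0.5688, -0.0257, 0.0361]
tcp_rot: [2.413, 2.012, 0.001]
force: [0.4, 0.4, -0.4]
finger_gap: 0.001
```

Run:
```python
from h import *
s=rel()
```

```text
t 3.35 disp x,y,z mm [ -0.6 -51.1  36.1] F lat,slide,z [ 0.4  0.5 -0.4] gap 0.0
```

send_rows(
  deltas=[
    [[0, 0, 0.001, 0], [0, 0, 0.002, 0], [0, 0, 0.0025, 0], [0, 0, 0.003, 0], [0, 0, 0.0035, 0], [0, 0, 0.0035, 0], [0, 0, 0.0035, 0], [0, 0, 0.0035, 0]],
  ],
)

```text
time: 4.15
position: [0.5685, -0.0257, 0.0323]
tcp_rot: [-2.413, -2.012, -0.0]
force: [-0.2, -0.3, -0.6]
finger_gap: 0.004
```

send_rows(
  deltas=[
    [[0, 0, 0.0003, 0], [0, 0, 0.0006, 0], [0, 0, 0.0008, 0], [0, 0, 0.001, 0], [0, 0, 0.001, 0], [0, 0, 0.001, 0], [0, 0, 0.001, 0], [0, 0, 0.001, 0]],
  ],
)

```text
time: 4.95
position: [0.5686, -0.0257, 0.0313]
tcp_rot: [2.413, 2.012, 0.0]
force: [-0.6, -0.2, 0.4]
finger_gap: 0.001
```

send_rows(
  deltas=[
    [[0, 0, 0.0003, 0], [0, 0, 0.0006, 0], [0, 0, 0.0008, 0], [0, 0, 0.001, 0], [0, 0, 0.001, 0], [0, 0, 0.001, 0], [0, 0, 0.001, 0], [0, 0, 0.001, 0]],
  ],
)

```text
time: 5.75
position: [0.5685, -0.0256, 0.0303]
tcp_rot: [-2.413, -2.012, -0.0]
force: [0.6, -0.4, 0.1]
finger_gap: 0.002
```

send_rows(
  deltas=[
    [[0, 0, 0.0003, 0], [0, 0, 0.0006, 0], [0, 0, 0.0008, 0], [0, 0, 0.001, 0], [0, 0, 0.001, 0], [0, 0, 0.001, 0], [0, 0, 0.001, 0], [0, 0, 0.001, 0]],
  ],
)

```text
time: 6.55
position: [0.5685, -0.0257, 0.0293]
tcp_rot: [-2.413, -2.012, 0.0]
force: [-0.5, -0.4, -0.3]
finger_gap: 0.004
```

Run:
```python
from h import *
s=rel();d=shot('wrist','w2');cv2.imwrite('pics/w2c.png',cv2.resize(d['image'][120:330,170:390],None,fx=2.6,fy=2.6))
P=d['P']
for u,v in((230,200),(330,200),(275,190),(272,240),(285,240),(298,240)):print(u,v,P[v,u].round(4))
```

```text
t 6.55 disp x,y,z mm [ -0.8 -51.2  29.3] F lat,slide,z [-0.4 -0.5 -0.3] gap 0.0
230 200 [ 0.5394 -0.0457  0.0326]
330 200 [0.5479 0.0009 0.0327]
275 190 [ 0.5386 -0.0239  0.0321]
272 240 [ 0.5627 -0.0299  0.0329]
285 240 [ 0.5642 -0.0237  0.032 ]
298 240 [ 0.5652 -0.0174  0.0324]
```

View pics/w2c.png

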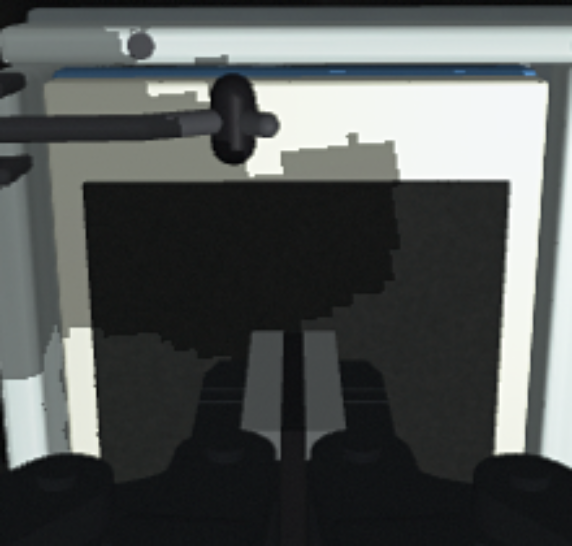

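The close view shows the pads over the inlay, not yet touching; the inlay surface still measures 0.0325. The tips evidently end a few mm behind the nominal TCP, so I keep probing.

send_rows(
  deltas=[
    [[0, 0, 0.0003, 0], [0, 0, 0.0006, 0], [0, 0, 0.0008, 0], [0, 0, 0.001, 0], [0, 0, 0.001, 0], [0, 0, 0.001, 0], [0, 0, 0.001, 0], [0, 0, 0.001, 0]],
  ],
)

```text
time: 7.4
position: [0.5685, -0.0257, 0.0283]
tcp_rot: [-2.413, -2.012, 0.0]
force: [0.0, -0.3, -1.1]
finger_gap: -0.002
```

send_rows(
  deltas=[
    [[0, 0, 0.0003, 0], [0, 0, 0.0006, 0], [0, 0, 0.0008, 0], [0, 0, 0.001, 0], [0, 0, 0.001, 0], [0, 0, 0.001, 0], [0, 0, 0.001, 0], [0, 0, 0.001, 0]],
  ],
)

```text
time: 8.2
position: [0.5685, -0.0256, 0.0273]
tcp_rot: [-2.413, -2.012, 0.0]
force: [0.4, -0.9, 0.2]
finger_gap: 0.003
```

Run:
```python
from h import *
s=rel();d=shot('wrist','w3');P=d['P']-s['position']
Pd=np.stack([P@D,P@L,P[...,2]],-1)*1e3
for v in range(236,275,3):print(v,[(u,*Pd[v,u].round(0).astype(int)) for u in(262,272,282,293,304)])
```

```text
t 8.2 disp x,y,z mm [ -0.9 -51.1  27.3] F lat,slide,z [ 0.5 -0.9  0.2] gap 0.0
236 [(262, np.int64(-10), np.int64(-8), np.int64(6)), (272, np.int64(-5), np.int64(-7), np.int64(5)), (282, np.int64(0), np.int64(-8), np.int64(5)), (293, np.int64(5), np.int64(-8), np.int64(5)), (304, np.int64(10), np.int64(-8), np.int64(5))]
239 [(262, np.int64(-10), np.int64(-6), np.int64(6)), (272, np.int64(-5), np.int64(-6), np.int64(6)), (282, np.int64(0), np.int64(-6), np.int64(5)), (293, np.int64(5), np.int64(-6), np.int64(5)), (304, np.int64(10), np.int64(-6), np.int64(5))]
242 [(262, np.int64(-10), np.int64(-4), np.int64(5)), (272, np.int64(-5), np.int64(-5), np.int64(6)), (282, np.int64(0), np.int64(-5), np.int64(6)), (293, np.int64(5), np.int64(-5), np.int64(5)), (304, np.int64(10), np.int64(-5), np.int64(6))]
245 [(262, np.int64(-10), np.int64(-3), np.int64(6)), (272, np.int64(-5), np.int64(-3), np.int64(5)), (282, np.int64(0), np.int64(-4), np.int64(7)), (293, np.int64(5), np.int64(-3), np.int64(5)), (304, np.int64(10), np.int64(-3), np.int64(5))]
248 [(262, np.int64(-10), np.int64(-2), np.in
[... 1498 characters left out ...]
0)), (272, np.int64(-4), np.int64(-12), np.int64(48)), (282, np.int64(0), np.int64(-11), np.int64(48)), (293, np.int64(4), np.int64(-11), np.int64(46)), (304, np.int64(8), np.int64(-7), np.int64(39))]
269 [(262, np.int64(-8), np.int64(-8), np.int64(42)), (272, np.int64(-4), np.int64(-11), np.int64(49)), (282, np.int64(0), np.int64(-11), np.int64(50)), (293, np.int64(4), np.int64(-12), np.int64(51)), (304, np.int64(8), np.int64(-7), np.int64(41))]
272 [(262, np.int64(-8), np.int64(-7), np.int64(44)), (272, np.int64(-4), np.int64(-11), np.int64(52)), (282, np.int64(0), np.int64(-11), np.int64(51)), (293, np.int64(4), np.int64(-12), np.int64(53)), (304, np.int64(8), np.int64(-8), np.int64(44))]
```

Run:
```python
from h import *
d=shot('scene','s1');cv2.imwrite('pics/s1c.png',cv2.resize(d['image'][90:290,170:400],None,fx=3,fy=3,interpolation=2))
s=arm.state()
W=d['world_from_camera'];c=np.linalg.inv(W)@np.r_[s['position'],1];K=d['intrinsics'];print(K[0,0]*c[0]/-c[2]+K[0,2],K[1,1]*-c[1]/-c[2]+K[1,2])
```

```text
265.4839911696809 210.56515309650953
```

View pics/s1c.png

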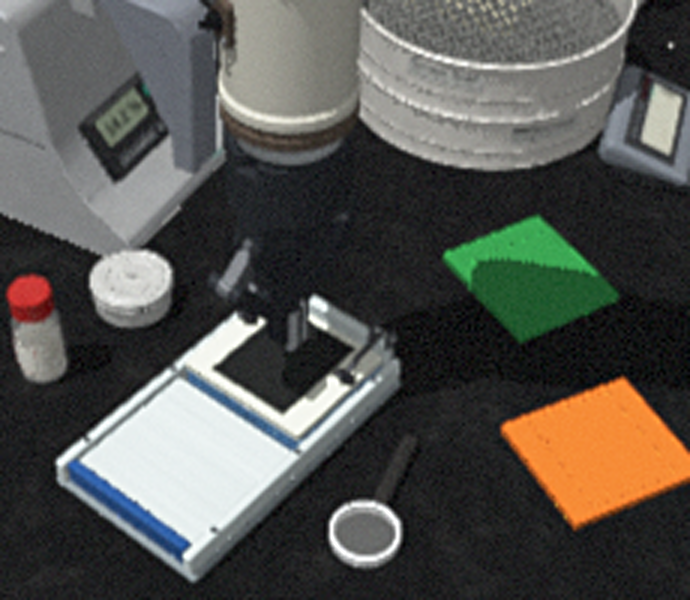

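The scene view shows the finger's grey part ending at crop (293,347), just over the inlay, with everything else undisturbed. I'll find the true tip height from this view's depth.

Run:
```python
from h import *
P=np.load('s1.npz')['P'];s=arm.state()
p=P-s['position'];q=np.stack([p@D,p@L,P[...,2]],-1)*1e3
for v in range(196,224,2):print(v,[tuple(q[v,u].round(0).astype(int).tolist()) for u in(262,265,268,271)])
```

```text
196 [(26, -13, 99), (9, -6, 81), (3, -9, 78), (-4, -10, 73)]
198 [(15, -3, 78), (11, -8, 78), (7, -12, 78), (-3, -11, 69)]
200 [(14, -3, 71), (10, -7, 71), (5, -10, 69), (-4, -11, 63)]
202 [(14, -3, 66), (11, -8, 67), (6, -11, 65), (-3, -11, 57)]
204 [(14, -2, 60), (9, -6, 58), (5, -10, 58), (-18, 1, 31)]
206 [(-3, 12, 30), (8, -5, 51), (-11, 2, 30), (-15, -2, 31)]
208 [(2, 7, 32), (-2, 3, 31), (-6, -2, 32), (-10, -6, 31)]
210 [(6, 4, 31), (2, -1, 31), (-1, -6, 32), (-6, -10, 31)]
212 [(11, 0, 32), (7, -4, 31), (2, -8, 30), (-3, -12, 29)]
214 [(14, -3, 31), (8, -6, 28), (6, -12, 31), (3, -17, 31)]
216 [(17, -6, 30), (14, -11, 31), (10, -15, 31), (7, -20, 31)]
218 [(22, -10, 31), (19, -15, 32), (16, -20, 33), (11, -24, 31)]
220 [(27, -14, 32), (22, -18, 31), (20, -23, 33), (14, -26, 30)]
222 [(30, -16, 30), (25, -20, 29), (23, -25, 31), (20, -31, 32)]
```

Both cameras put the real fingertip about 26 mm behind the nominal TCP, roughly 22 mm above the inlay, which is consistent with zero force. I'll descend accordingly.

send_rows(
  deltas=[
    [[0, 0, 0.004, 0], [0, 0, 0.008, 0], [0, 0, 0.012, 0], [0, 0, 0.014, 0], [0, 0, 0.015, 0], [0, 0, 0.016, 0], [0, 0, 0.016, 0], [0, 0, 0.016, 0]],
  ],
)

```text
time: 9.1
position: [0.5687, -0.0257, 0.0114]
tcp_rot: [2.413, 2.012, 0.0]
force: [-0.7, 0.7, -0.2]
finger_gap: 0.006
```

Run:
```python
from h import *
s=rel();d=shot('wrist','w4');q=(d['P']-s['position'])
q=np.stack([q@D,q@L,d['P'][...,2]],-1)*1e3
for v in range(236,275,3):print(v,[tuple(q[v,u].round(0).astype(int).tolist()) for u in(262,272,282,293)])
```

```text
t 9.1 disp x,y,z mm [ -0.7 -51.1  11.4] F lat,slide,z [-0.8  0.6 -0.2] gap 0.01
236 [(-9, -13, 32), (-5, -13, 32), (0, -14, 33), (5, -14, 33)]
239 [(-9, -12, 33), (-5, -12, 33), (0, -12, 34), (5, -12, 33)]
242 [(-9, -11, 33), (-5, -11, 32), (0, -11, 32), (5, -11, 33)]
245 [(-9, -9, 33), (-5, -9, 33), (0, -9, 32), (5, -9, 33)]
248 [(-9, -8, 32), (-4, -12, 42), (0, -11, 41), (4, -11, 41)]
251 [(-9, -6, 32), (-4, -11, 44), (0, -12, 45), (4, -11, 45)]
254 [(-9, -5, 33), (-4, -11, 48), (0, -11, 48), (4, -11, 47)]
257 [(-9, -4, 33), (-4, -12, 51), (0, -11, 50), (4, -11, 50)]
260 [(-8, -8, 45), (-4, -11, 53), (0, -12, 54), (4, -11, 53)]
263 [(-8, -8, 48), (-4, -12, 57), (0, -11, 56), (4, -11, 56)]
266 [(-8, -7, 50), (-4, -12, 59), (0, -11, 59), (4, -12, 59)]
269 [(-8, -8, 53), (-4, -12, 62), (0, -12, 62), (4, -12, 62)]
272 [(-8, -8, 56), (-4, -11, 63), (0, -11, 64), (4, -11, 64)]
```

send_rows(
  deltas=[
    [[0, 0, 0.002, 0], [0, 0, 0.003, 0], [0, 0, 0.0035, 0], [0, 0, 0.004, 0], [0, 0, 0.0045, 0], [0, 0, 0.005, 0], [0, 0, 0.005, 0], [0, 0, 0.005, 0]],
  ],
)

```text
time: 9.95
position: [0.5686, -0.0256, 0.0082]
tcp_rot: [2.413, 2.012, 0.0]
force: [-6.8, 0.2, 15.3]
finger_gap: -0.002
```

Contact at 15 N. Now I start the drag with a slight lateral relief.

send_rows(
  deltas=[
    [[0.0005, -0.0005, 0, 0], [0.001, -0.0005, 0, 0], [0.002, -0.0005, 0, 0], [0.003, -0.0005, 0, 0], [0.004, -0.0005, 0, 0], [0.006, -0.0005, 0, 0], [0.008, -0.0005, 0, 0], [0.008, -0.0005, 0, 0]],
  ],
)

```text
time: 10.75
position: [0.5703, -0.0204, 0.0082]
tcp_rot: [2.412, 2.008, -0.001]
force: [-3.9, -4.6, 14.4]
finger_gap: -0.001
```

```bash
cat >> h.py <<'E'
def look(n,name='wrist'):
    s=rel();d=shot(name,n);P=d['P'];q=np.stack([(P-C)@L,(P-C)@D,P[...,2]],-1)*1e3
    g=cv2.cvtColor(d['image'],cv2.COLOR_BGR2GRAY)
    # inlay / tile extents along slide line at given x
    for x in(-25,-37):
        m=(abs(q[...,0]-x)<3)&(q[...,1]>-110)&(q[...,1]<110)
        yy=q[...,1][m];zz=q[...,2][m];o=np.arange(-100,104,8)
        print('x',x,[(int(a),round(float(np.median(zz[(yy>=a)&(yy<a+8)])),1),int(np.median(g[m][(yy>=a)&(yy<a+8)]))) for a in o if ((yy>=a)&(yy<a+8)).sum()>3])
    m=(g<75)&(q[...,0]>-31)&(q[...,0]<-19)&(q[...,2]>27)&(q[...,2]<35.5);y=q[...,1][m]
    print('inlay y range',np.percentile(y,[1,99]).round(1))
E
python3 - <<'E'
from h import *
look('w5')
E
```

```text
t 10.75 disp x,y,z mm [ -0.  -45.7   8.2] F lat,slide,z [-3.  -5.2 14.4] gap -0.0
x -25 [(-100, 30.0, 79), (-92, 32.0, 127), (-84, 32.6, 21), (-76, 32.7, 21), (-68, 32.7, 21), (-60, 32.7, 21), (-52, 32.7, 21), (-44, 32.7, 21), (-36, 32.8, 21), (-28, 32.7, 21), (-20, 32.7, 36), (-12, 32.6, 38), (-4, 31.7, 244), (4, 21.6, 238), (12, 21.6, 236), (20, 21.7, 236), (28, 21.6, 235), (36, 21.7, 230), (44, 21.7, 228), (52, 21.7, 226), (60, 21.7, 224), (68, 21.6, 222), (76, 21.5, 221)]
x -37 [(-100, 40.5, 50), (-92, 32.0, 128), (-84, 32.1, 128), (-76, 32.1, 128), (-68, 38.6, 16), (-60, 32.3, 144), (-52, 32.1, 243), (-44, 32.1, 244), (-36, 32.1, 244), (-28, 32.1, 244), (-20, 32.1, 244), (-12, 32.2, 244), (-4, 31.8, 244), (4, 21.7, 239), (12, 21.6, 238), (20, 21.7, 238), (28, 21.7, 237), (36, 21.5, 232), (44, 21.7, 230), (52, 21.7, 228), (60, 21.7, 226), (68, 21.5, 224)]
inlay y range [-83.2  -7.5]
```

The tile moves with the fingers: inlay −83…−7.5, so its centre is about −45. Friction is 5 N.

send_rows(
  deltas=[
    [[0.002, 0, 0, 0], [0.005, 0, 0, 0], [0.008, 0, 0, 0], [0.011, 0, 0, 0], [0.014, 0, 0, 0], [0.016, 0, 0, 0], [0.018, 0, 0, 0], [0.018, 0, 0, 0]],
  ],
)

```text
time: 11.6
position: [0.5735, -0.0027, 0.0082]
tcp_rot: [2.412, 2.008, -0.001]
force: [-3.9, -4.4, 15.1]
finger_gap: -0.001
```

Run:
```python
from h import *
look('w6')
```

```text
t 11.6 disp x,y,z mm [ -0.  -27.6   8.2] F lat,slide,z [-3.  -5.  15.1] gap -0.0
x -25 [(-100, 29.9, 82), (-92, 24.0, 69), (-84, 24.1, 67), (-76, 31.8, 132), (-68, 32.5, 22), (-60, 32.8, 22), (-52, 32.7, 22), (-44, 32.7, 22), (-36, 32.6, 22), (-28, 32.7, 22), (-20, 32.7, 22), (-12, 32.7, 22), (-4, 32.7, 37), (4, 32.7, 39), (12, 32.2, 247), (20, 21.6, 238), (28, 21.6, 238), (36, 21.7, 235), (44, 21.6, 234), (52, 21.6, 233), (60, 21.6, 232), (68, 21.7, 231), (76, 21.7, 231), (84, 21.7, 230), (92, 21.5, 230)]
x -37 [(-100, 40.3, 61), (-92, 24.1, 69), (-84, 24.1, 68), (-76, 31.8, 132), (-68, 38.6, 17), (-60, 32.3, 132), (-52, 32.1, 132), (-44, 32.0, 133), (-36, 32.1, 246), (-28, 32.1, 247), (-20, 32.1, 247), (-12, 32.1, 247), (-4, 32.1, 248), (4, 32.1, 248), (12, 32.0, 248), (20, 21.7, 240), (28, 21.6, 240), (36, 21.7, 236), (44, 21.7, 235), (52, 21.7, 234), (60, 21.7, 233), (68, 21.7, 232), (76, 21.7, 232), (84, 21.6, 230), (92, 21.8, 231)]
inlay y range [-65.1  10.5]
```

send_rows(
  deltas=[
    [[0.002, 0, 0, 0], [0.004, 0, 0, 0], [0.006, 0, 0, 0], [0.008, 0, 0, 0], [0.01, 0, 0, 0], [0.012, 0, 0, 0], [0.014, 0, 0, 0], [0.015, 0, 0, 0]],
  ],
)

```text
time: 12.45
position: [0.5765, 0.014, 0.0082]
tcp_rot: [2.412, 2.01, 0.002]
force: [-3.4, -3.5, 14.4]
finger_gap: 0.0
```

Run:
```python
from h import *
look('w7')
```

```text
t 12.45 disp x,y,z mm [ -0.1 -10.7   8.2] F lat,slide,z [-2.8 -4.  14.4] gap 0.0
x -25 [(-100, 30.6, 82), (-92, 24.1, 69), (-84, 24.1, 68), (-76, 24.1, 68), (-68, 24.1, 68), (-60, 30.9, 112), (-52, 32.4, 23), (-44, 32.8, 22), (-36, 32.8, 22), (-28, 32.7, 22), (-20, 32.7, 22), (-12, 32.7, 22), (-4, 32.7, 23), (4, 32.7, 22), (12, 32.7, 37), (20, 32.6, 39), (28, 32.1, 248), (36, 21.5, 234), (44, 21.7, 235), (52, 21.6, 235), (60, 21.6, 235), (68, 21.6, 235), (76, 21.6, 236), (84, 21.6, 235), (92, 24.3, 77), (100, 27.1, 83)]
x -37 [(-100, 39.3, 69), (-92, 24.0, 69), (-84, 24.0, 68), (-76, 24.1, 69), (-68, 30.1, 17), (-60, 31.1, 129), (-52, 32.1, 133), (-44, 32.1, 133), (-36, 32.1, 133), (-28, 32.2, 134), (-20, 32.2, 247), (-12, 32.1, 247), (-4, 32.0, 248), (4, 32.1, 248), (12, 32.1, 248), (20, 32.1, 248), (28, 32.1, 248), (36, 21.6, 234), (44, 21.7, 236), (52, 21.6, 236), (60, 21.6, 235), (68, 21.6, 236), (76, 21.7, 236), (84, 21.6, 235), (92, 24.1, 77), (100, 27.1, 84)]
inlay y range [-48.2  27.9]
```

Springs have dropped onto the blue tile, which sits at z 24. Now I cross over.

send_rows(
  deltas=[
    [[0.001, 0, 0, 0], [0.002, 0, 0, 0], [0.004, 0, 0, 0], [0.006, 0, 0, 0], [0.008, 0, 0, 0], [0.01, 0, 0, 0], [0.012, 0, 0.0002, 0], [0.012, 0, 0.0004, 0]],
  ],
)

```text
time: 13.3
position: [0.5788, 0.0262, 0.0078]
tcp_rot: [2.412, 2.01, 0.002]
force: [-4.1, 0.3, 17.2]
finger_gap: -0.001
```

Run:
```python
from h import *
look('w8')
```

```text
t 13.3 disp x,y,z mm [-0.   1.7  7.8] F lat,slide,z [-4.1 -0.4 17.2] gap -0.0
x -25 [(-100, 31.3, 80), (-92, 24.0, 67), (-84, 24.0, 66), (-76, 24.1, 66), (-68, 24.0, 66), (-60, 24.0, 67), (-52, 24.0, 67), (-44, 33.5, 131), (-36, 33.8, 21), (-28, 33.4, 21), (-20, 33.1, 21), (-12, 32.7, 21), (-4, 32.3, 22), (4, 31.9, 22), (12, 31.6, 22), (20, 31.2, 22), (28, 30.9, 39), (36, 30.4, 40), (44, 28.5, 237), (52, 21.6, 235), (60, 21.6, 235), (68, 21.6, 236), (76, 21.6, 237), (84, 21.6, 236), (92, 23.6, 82), (100, 27.0, 82)]
x -37 [(-100, 39.3, 67), (-92, 24.0, 67), (-84, 24.0, 67), (-76, 24.1, 67), (-68, 30.3, 16), (-60, 24.0, 67), (-52, 24.1, 68), (-44, 33.5, 132), (-36, 33.2, 132), (-28, 32.8, 131), (-20, 32.5, 131), (-12, 32.1, 245), (-4, 31.8, 246), (4, 31.5, 246), (12, 31.0, 246), (20, 30.6, 247), (28, 30.3, 247), (36, 30.0, 247), (44, 28.4, 236), (52, 21.7, 235), (60, 21.7, 235), (68, 21.6, 237), (76, 21.6, 237), (84, 21.6, 237), (92, 23.9, 80), (100, 27.0, 84)]
inlay y range [-35.8  40.3]
```

The tile has tipped over the edge as expected; 17 N, and I keep going.

send_rows(
  deltas=[
    [[0.002, 0, -0.0002, 0], [0.004, 0, -0.0002, 0], [0.007, 0, -0.0002, 0], [0.01, 0, 0, 0], [0.013, 0, 0, 0], [0.016, 0, 0, 0], [0.019, 0, 0.0002, 0], [0.02, 0, 0.0002, 0]],
  ],
)

```text
time: 14.15
position: [0.5822, 0.0458, 0.0073]
tcp_rot: [2.412, 2.011, 0.002]
force: [-1.7, -1.9, 11.0]
finger_gap: -0.002
```

Run:
```python
from h import *
look('w9')
```

```text
t 14.15 disp x,y,z mm [-0.1 21.7  7.3] F lat,slide,z [-1.3 -2.1 11. ] gap -0.0
x -25 [(-100, 24.5, 76), (-92, 24.1, 64), (-84, 24.0, 63), (-76, 24.0, 63), (-68, 24.0, 63), (-60, 24.0, 64), (-52, 24.1, 64), (-44, 24.1, 65), (-36, 24.1, 65), (-28, 30.8, 97), (-20, 32.7, 21), (-12, 32.7, 20), (-4, 32.4, 20), (4, 32.3, 20), (12, 31.9, 21), (20, 31.8, 21), (28, 31.4, 21), (36, 31.1, 20), (44, 30.8, 21), (52, 30.5, 37), (60, 29.7, 244), (68, 21.6, 237), (76, 21.6, 238), (84, 21.6, 237), (92, 23.6, 81), (100, 27.0, 81)]
x -37 [(-100, 23.9, 76), (-92, 24.1, 64), (-84, 24.0, 64), (-76, 24.1, 64), (-68, 29.8, 15), (-60, 24.1, 64), (-52, 24.1, 65), (-44, 24.1, 65), (-36, 24.1, 65), (-28, 31.2, 91), (-20, 32.3, 127), (-12, 32.1, 127), (-4, 31.8, 127), (4, 31.5, 127), (12, 31.3, 243), (20, 31.0, 243), (28, 30.8, 244), (36, 30.5, 244), (44, 30.2, 244), (52, 30.0, 244), (60, 29.7, 244), (68, 21.6, 237), (76, 21.6, 238), (84, 21.6, 238), (92, 24.1, 83), (100, 27.2, 82)]
inlay y range [-16.5  60.3]
```

send_rows(
  deltas=[
    [[0.002, 0, 0.0003, 0], [0.004, 0, 0.0004, 0], [0.006, 0, 0.0005, 0], [0.008, 0, 0.0006, 0], [0.01, 0, 0.0006, 0], [0.012, 0, 0.0006, 0], [0.014, 0, 0.0006, 0], [0.014, 0, 0.0006, 0]],
  ],
)

```text
time: 15.0
position: [0.5848, 0.0595, 0.007]
tcp_rot: [2.412, 2.01, 0.002]
force: [-3.4, -0.9, 13.8]
finger_gap: 0.002
```

Run:
```python
from h import *
s=rel()
```

```text
t 15.0 disp x,y,z mm [-0.1 35.5  7. ] F lat,slide,z [-3.2 -1.5 13.8] gap 0.0
```

send_rows(
  deltas=[
    [[0.001, 0, 0, 0], [0.002, 0, 0, 0], [0.003, 0, 0, 0], [0.004, 0, 0.0002, 0], [0.005, 0, 0.0004, 0], [0.006, 0, 0.0006, 0], [0.007, 0, 0.0008, 0], [0.007, 0, 0.0008, 0]],
  ],
)

```text
time: 15.8
position: [0.5858, 0.0662, 0.0057]
tcp_rot: [2.412, 2.011, 0.001]
force: [-3.3, -1.8, 12.4]
finger_gap: 0.004
```

Run:
```python
from h import *
look('w10')
```

```text
t 15.8 disp x,y,z mm [-0.3 42.4  5.7] F lat,slide,z [-3.  -2.3 12.4] gap 0.0
x -25 [(-84, 23.9, 65), (-76, 23.9, 65), (-68, 24.0, 65), (-60, 24.1, 66), (-52, 24.0, 66), (-44, 24.0, 67), (-36, 24.0, 67), (-28, 24.0, 67), (-20, 24.1, 68), (-12, 23.9, 67), (-4, 29.7, 130), (4, 30.2, 21), (12, 30.2, 21), (20, 30.2, 21), (28, 30.2, 21), (36, 30.2, 22), (44, 30.2, 22), (52, 30.3, 22), (60, 30.2, 21), (68, 30.2, 38), (76, 30.0, 75), (84, 22.3, 243), (92, 23.6, 85), (100, 27.1, 85)]
x -37 [(-84, 23.9, 65), (-76, 23.9, 66), (-68, 29.3, 16), (-60, 24.0, 66), (-52, 24.0, 66), (-44, 24.0, 67), (-36, 24.0, 67), (-28, 24.0, 67), (-20, 24.1, 67), (-12, 23.9, 68), (-4, 29.5, 131), (4, 29.6, 131), (12, 29.6, 131), (20, 29.6, 131), (28, 29.6, 243), (36, 29.6, 246), (44, 29.6, 246), (52, 29.5, 247), (60, 29.6, 247), (68, 29.7, 247), (76, 29.6, 247), (84, 22.3, 245), (92, 23.6, 85), (100, 27.0, 87)]
inlay y range [ 3.5 79.6]
```

It is flat on the stage (top 29.6) and centred at about 41.7. I have about 8 mm to go, slowly.

send_rows(
  deltas=[
    [[0.001, 0, 0, 0], [0.002, 0, 0, 0], [0.003, 0, 0, 0], [0.004, 0, 0, 0], [0.005, 0, 0, 0], [0.006, 0, 0, 0], [0.007, 0, 0, 0], [0.0075, 0, 0, 0]],
  ],
)

```text
time: 16.65
position: [0.5871, 0.0735, 0.0057]
tcp_rot: [2.412, 2.01, 0.001]
force: [-2.4, -2.9, 12.1]
finger_gap: 0.002
```

Run:
```python
from h import *
s=rel()
```

```text
t 16.65 disp x,y,z mm [-0.3 49.8  5.7] F lat,slide,z [-1.9 -3.3 12.1] gap 0.0
```

send_rows(
  deltas=[
    [[0.0003, 0, 0, 0], [0.0006, 0, 0, 0], [0.0009, 0, 0, 0], [0.0012, 0, 0, 0], [0.0015, 0, 0, 0], [0.0015, 0, 0, 0], [0.0015, 0, 0, 0], [0.0015, 0, 0, 0]],
  ],
)

```text
time: 17.45
position: [0.5873, 0.0749, 0.0057]
tcp_rot: [2.412, 2.01, 0.001]
force: [-3.2, -3.1, 12.8]
finger_gap: -0.002
```

Run:
```python
from h import *
look('w11')
```

```text
t 17.45 disp x,y,z mm [-0.3 51.2  5.7] F lat,slide,z [-2.6 -3.6 12.8] gap -0.0
x -25 [(-76, 23.9, 75), (-68, 24.0, 75), (-60, 24.0, 76), (-52, 24.0, 76), (-44, 24.0, 77), (-36, 24.0, 76), (-28, 24.0, 77), (-20, 24.1, 77), (-12, 22.8, 77), (-4, 21.3, 139), (4, 29.4, 148), (12, 30.2, 26), (20, 30.2, 26), (28, 30.2, 26), (36, 30.2, 26), (44, 30.1, 26), (52, 30.2, 26), (60, 30.2, 26), (68, 30.2, 26), (76, 30.3, 44), (84, 30.1, 46), (92, 27.6, 96), (100, 27.0, 98)]
x -37 [(-68, 27.6, 20), (-60, 24.0, 75), (-52, 24.0, 76), (-44, 24.0, 76), (-36, 24.0, 77), (-28, 24.2, 77), (-20, 24.0, 77), (-12, 22.7, 78), (-4, 21.4, 140), (4, 29.5, 149), (12, 29.6, 149), (20, 29.6, 149), (28, 29.6, 149), (36, 29.6, 206), (44, 29.7, 253), (52, 29.6, 253), (60, 29.5, 253), (68, 29.6, 253), (76, 29.7, 253), (84, 29.6, 253), (92, 27.6, 97), (100, 27.0, 100)]
inlay y range [12.4 88. ]
```

send_rows(
  deltas=[
    [[0.0003, 0, 0, 0], [0.0006, 0, 0, 0], [0.0009, 0, 0, 0], [0.001, 0, 0, 0], [0.001, 0, 0, 0], [0.001, 0, 0, 0], [0.001, 0, 0, 0], [0.001, 0, 0, 0]],
  ],
)

```text
time: 18.3
position: [0.5875, 0.0759, 0.0057]
tcp_rot: [2.412, 2.01, 0.001]
force: [-3.0, -3.1, 12.5]
finger_gap: 0.002
```

Run:
```python
from h import *
rel()
```

```text
t 18.3 disp x,y,z mm [-0.3 52.2  5.7] F lat,slide,z [-2.4 -3.5 12.5] gap 0.0
```

send_rows(
  deltas=[
    [[0.0003, 0, 0, 0], [0.0006, 0, 0, 0], [0.0009, 0, 0, 0], [0.0012, 0, 0, 0], [0.0012, 0, 0, 0], [0.0012, 0, 0, 0], [0.0012, 0, 0, 0], [0.0012, 0, 0, 0]],
  ],
)

```text
time: 19.1
position: [0.5875, 0.076, 0.0057]
tcp_rot: [2.413, 2.009, -0.001]
force: [-4.3, -4.0, 12.6]
finger_gap: 0.001
```

Run:
```python
from h import *
look('w12')
d=np.load('w12.npz');cv2.imwrite('pics/w12c.png',cv2.resize(d['im'][60:330,60:460],None,fx=2,fy=2))
```

```text
t 19.1 disp x,y,z mm [-0.3 52.3  5.7] F lat,slide,z [-3.5 -4.7 12.6] gap 0.0
x -25 [(-76, 23.9, 134), (-68, 24.0, 75), (-60, 24.0, 76), (-52, 24.0, 76), (-44, 24.0, 77), (-36, 24.0, 77), (-28, 24.0, 77), (-20, 24.1, 78), (-12, 22.6, 76), (-4, 21.4, 142), (4, 29.6, 149), (12, 30.1, 26), (20, 30.2, 26), (28, 30.2, 26), (36, 30.2, 26), (44, 30.2, 26), (52, 30.3, 27), (60, 30.2, 26), (68, 30.1, 26), (76, 30.3, 42), (84, 30.2, 45), (92, 28.8, 253), (100, 26.9, 98)]
x -37 [(-68, 27.1, 24), (-60, 24.0, 75), (-52, 24.0, 76), (-44, 24.1, 76), (-36, 24.0, 77), (-28, 24.0, 77), (-20, 24.1, 77), (-12, 22.5, 76), (-4, 21.4, 141), (4, 29.5, 149), (12, 29.6, 149), (20, 29.6, 149), (28, 29.7, 149), (36, 29.5, 195), (44, 29.6, 253), (52, 29.6, 253), (60, 29.7, 253), (68, 29.6, 253), (76, 29.6, 253), (84, 29.6, 253), (92, 28.9, 253), (100, 27.1, 100)]
inlay y range [13.5 89.1]
```

View pics/w12c.png

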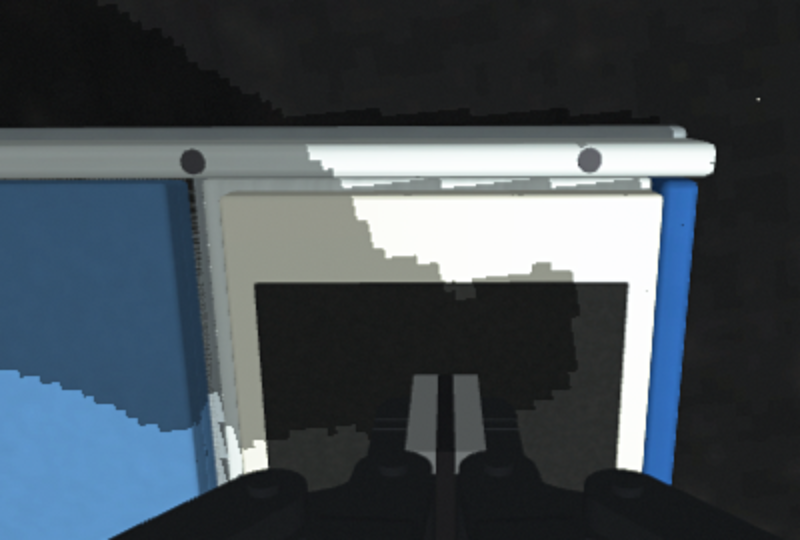

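The picture shows the tile's front edge overlapping the blue stop line at crop (660,300), and motion has stalled at 52.3 with the force rising. One more gentle nudge will confirm contact with the stop.

send_rows(
  deltas=[
    [[0.0003, 0, 0, 0], [0.0006, 0, 0, 0], [0.0009, 0, 0, 0], [0.0012, 0, 0, 0], [0.0012, 0, 0, 0], [0.0012, 0, 0, 0], [0.0012, 0, 0, 0], [0.0012, 0, 0, 0]],
  ],
)

```text
time: 19.95
position: [0.5875, 0.076, 0.0057]
tcp_rot: [2.413, 2.008, -0.003]
force: [-3.3, -6.2, 14.1]
finger_gap: -0.0
```

Run:
```python
from h import *
rel()
```

```text
t 19.95 disp x,y,z mm [-0.3 52.3  5.7] F lat,slide,z [-2.2 -6.7 14.1] gap -0.0
```

Firm stall: position unchanged while force rises to 6.7 N, so the tile is home. Lifting straight off, slowly at first.

send_rows(
  deltas=[
    [[0, 0, -0.001, 0], [0, 0, -0.002, 0], [0, 0, -0.004, 0], [0, 0, -0.015, 0], [0, 0, -0.035, 0], [0, 0, -0.06, 0], [0, 0, -0.09, 0], [0, 0, -0.12, 0]],
  ],
)

```text
time: 20.75
position: [0.5869, 0.0794, 0.1258]
tcp_rot: [-2.412, -2.012, 0.0]
force: [-0.2, -0.1, -0.2]
finger_gap: -0.001
```

Run:
```python
from h import *
look('w13')
d=shot('scene','s3')
cv2.imwrite('pics/s3c.png',cv2.resize(d['image'][150:300,100:330],None,fx=3,fy=3,interpolation=2))
```

```text
t 20.75 disp x,y,z mm [ -1.6  55.5 125.8] F lat,slide,z [-0.1 -0.2 -0.2] gap -0.0
x -25 [(-100, 29.7, 199), (-92, 24.0, 199), (-84, 23.8, 196), (-76, 24.0, 196), (-68, 24.0, 113), (-60, 23.7, 114), (-52, 23.9, 114), (-44, 24.1, 116), (-36, 24.1, 116), (-28, 24.0, 186), (-20, 24.0, 170), (-12, 22.9, 113), (-4, 20.7, 204), (4, 29.3, 217), (12, 30.1, 43), (20, 30.2, 70), (28, 30.2, 70), (36, 245.3, 38), (44, 31.7, 67), (52, 30.2, 71), (60, 245.3, 38), (68, 245.4, 37), (76, 30.2, 69), (84, 30.1, 70), (92, 28.9, 255), (100, 27.0, 143)]
x -37 [(-100, 36.7, 190), (-92, 24.1, 114), (-84, 23.9, 114), (-76, 24.2, 114), (-68, 29.8, 36), (-60, 24.0, 114), (-52, 23.9, 115), (-44, 24.1, 115), (-36, 24.1, 116), (-28, 24.2, 116), (-20, 24.0, 116), (-12, 23.2, 117), (-4, 20.5, 203), (4, 29.0, 217), (12, 29.6, 218), (20, 29.7, 217), (28, 29.7, 218), (36, 29.7, 255), (44, 29.6, 255), (52, 29.6, 255), (60, 29.6, 255), (68, 29.7, 255), (76, 29.7, 255), (84, 29.6, 255), (92, 28.8, 255), (100, 27.1, 145)]
inlay y range [13.6 89.1]
```

View pics/w13.png

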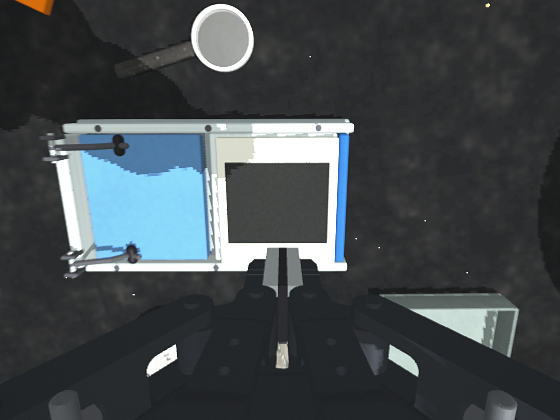

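View pics/s3c.png

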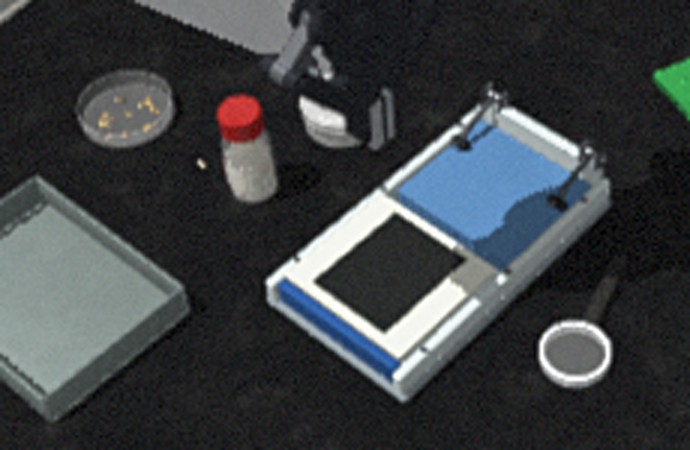

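The pictures show the white tile flat against the blue stop (wrist view, column 340), both springs down on the blue tile at (118,146) and (130,254), and the vial, dish and lens in place. I settle the arm briefly and hand in.

send_rows(
  deltas=[
    [[0, 0, -0.02, 0], [0, 0, -0.03, 0], [0, 0, -0.03, 0], [0, 0, -0.03, 0], [0, 0, -0.03, 0], [0, 0, -0.03, 0], [0, 0, -0.03, 0], [0, 0, -0.03, 0]],
  ],
)

```text
time: 21.65
position: [0.5869, 0.0791, 0.1538]
tcp_rot: [-2.413, -2.012, 0.001]
force: [-0.7, 0.3, 0.1]
finger_gap: 0.003
```

Run:
```python
from h import *
rel();print(arm.hand_in())
```

```text
t 21.65 disp x,y,z mm [ -1.5  55.2 153.8] F lat,slide,z [-0.7  0.2  0.1] gap 0.0
the job is handed in; nothing more can be done
None
```

The white tile is home on the reading stage against the blue end stop, and I handed the job in at about 21.7 s. I pressed the shut fingertips on the rubber inlay with about 11–17 N (readings between moves), slid the tile out from under the springs and along the rails, then lifted the fingers straight off.

**Last checks**
- **At the stop:** the tile stopped moving while the sideways force rose from 3.5 N to 6.7 N.
- **Flat:** its top measured level at 29.6 mm, against 29.5 mm expected.
- **Rest of the dispenser:** the springs had dropped onto the middle blue tile. That tile looked unmoved, with its top level at 24.0 mm and its edges where they began. I did not check the bottom tile separately.
- **Bystanders:** the vial and lens stood as before in the last pictures. The dish was mostly hidden by the gripper in the last view, but nothing went near it.
- **Arm:** it ended clear of everything, with no force on it.

**Disagreements**
- **Fingertip height:** the fingertips met the inlay about 24 mm behind the reported TCP. I found this from camera depth and by feeling for contact.
- **Home position:** the inlay's centre measured y = 51.3 mm, against 50 mm given. That is within the camera calibration, so I relied on the contact with the stop.

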